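# Swing the keeper bar aside and hook out the parts bin

### The job

The red parts bin is shut in behind the blue keeper bar. One end of the bar stands on a hidden dowel; feel gently which end it is, and without lifting the bar off swing its other end out towards you until the bar stands about square to where it lay. Only then slide the bin straight out towards you until it is just clear of the grey hood, upright on the worktop with both brass rings still in it; leave the bar swung aside and the steel and brass blocks alone.

Things in the scene. Friction and masses are not known exactly. Their poses are not given: they have to be found in the camera images.
- hood: low grey sheet-steel hood fixed to the worktop, 62 deep, 70 wide (102 over its foot flanges), 51 high, open at the front, inside 64 wide and 48 high. Origin: middle of its open mouth, at worktop height; x points into the hood (away from the robot, within 7 degrees), y to the left along the mouth, z up. Its place and heading vary
- bar: blue keeper bar on the worktop across the bin's front, 36 (its x) by 160 (y) by 30 high, 0.34 to 0.61 kg. Origin: centre of its underside; starts parallel to the hood, at hood x = -100. A 10 mm dowel, 10 high, fixed in the worktop stands in one of two sockets in its underside, left or right at random, out of sight. The robot must not press the bar with over 45 N
- bar_left (a point): top of the bar over its left socket (bar y = +62, height 30). If the dowel is here, this end gives only about 2 mm when pulled and then holds rigidly; if not, it comes away with about 1 to 4 N and the bar turns about the other socket, staying where it is left. Both ends look alike
- bar_right (a point): the same over its right socket (bar y = -62, height 30). Behind the bar's middle the bin leaves no room for a finger, but behind each end, beyond the bin's sides (bar y about +-55 to +-70), a closed gripper can go down to the worktop: it is free there for 70 behind the bar's back face
- bin: open red plastic bin, 118 (its x) by 52 (y) by 40 high, walls and floor 3 thick, 0.16 to 0.30 kg. Origin: centre of its underside; x, y start as the hood's. At the start about 70 of it sticks out of the hood, its front wall 9 to 15 behind the bar. It slides with 1 to 3 N: a closed gripper let down inside it behind its front wall can drag it
- ring_a: brass ring, 21 diameter, 11 high, lying at the rear of the bin under the hood; origin: centre of its underside
- ring_b: second brass ring, same size, beside the first; origin: centre of its underside
- vblock: ground steel block, 35 x 50 x 30, loose bystander left of the work; origin: centre of its underside
- brass: brass block, 28 x 45 x 22, loose bystander left of the work; origin: centre of its underside
- post (a point): foot, at worktop height, of the fixed upright angle-iron rack post (46 x 42, far taller than the robot) at the front left corner of the worktop: an arm that starts to the left of it must draw its wrist in close to its base, nearer than the post, before turning to the work

How it is judged:
By the outcome, as a careful person would: the job done as asked, in the order asked, and still so for the second after the job is handed in, with the robot touching nothing.
It also fails if it takes over 61 s, if anything falls off the work surface, if the arm or the gripper's body presses on something with over 40 N, if the wrist force passes 120 N, or if a joint passes its speed limit or range.

### The arm

A 6-joint arm with a two-finger parallel gripper is mounted at the origin on a cart in front of the work surface, level with it; the furniture and walls round the work are solid. World frame = base frame: x ahead of the robot, y to its left, z up, the work surface at z = 0. Lengths are in m, angles in rad, forces in N, time in s.
With the tool pointing down it reaches from about 0.35 to 0.925 m from the base axis. Payload 6.4 kg.
Tool frame: the origin (TCP) lies on the centre line of the jaws, within the pads' length; the fingertips stand 17 mm ahead of it and the grasp point (between the pads) lies 2 mm behind it; z points along the fingers, y is the line along which they close (so a half turn about z gives the same grasp; the last joint's range is limited). The gripper opens to 85 mm and grips with 20 to 120 N. Pads are 22 mm wide; open, the fingers measure 114 mm over their backs; the gripper's body (76 mm by 85 mm) begins 54 mm behind the grasp point. The pads swing forward as they close: fully open they stand 13 mm farther back than shut.
Start: joints at [-1.45, 0.245, 1.558, -0, 1.339, -0.174], TCP at [0.189, -0.622, 0.248] pointing down, gripper open.
Joint ranges: [-3.13, 3.13], [-1.02, 2.26], [0.13, 2.54], [-0.95, 4.09], [0.21, 2.88], [-2.74, 2.74]. Speed limits (rad/s): [2.57, 2.57, 3.14, 3.14, 3.14, 3.14].

### API

Orientations are given as a unit quaternion [x, y, z, w].
In Python, from cell import bot gives the robot as it stands.
- The arm moves only by the tool servo_tool, never from a script. Its arguments are lists of equal length, an entry for each row: "dp": the shift along the tool's x, y, z in cm, a list of three; "twist": the turn about the tool's z in degrees; "grip": the finger opening in cm, from 0 to 8.54. A call has 1 to 12 rows; each row is the pose to reach, as a shift and turn from the pose commanded when the call began, along the tool's axes at that moment; what a row does not reach only later rows make up. A row lasts 1/8 s, in which the tool goes at most 62.5 mm and 10.7 degrees, less where a joint would pass 70% of its speed; a pose out of reach is approached as far as the arm can. A call with a gripper value outside its range is refused whole. The fingers move at their own pace and stop on an object; "squeeze" is the grip in N (left out, the last holds). Time passes only in rows, so rows that repeat a pose let the fingers close. It gives the time, the measured TCP pose, the force, the opening and the grip force at its end, in the units of the state.
- bot.get_state(): the state, without advancing time (a new reading comes with each control period).
- bot.get_image(name): name is "scene" or "side" or "wrist"; returns a dict with "frame" (400x640x3 uint8, red, green, blue), "mtx" (3x3 intrinsics, pixels), "xyz" and "rotation" of the camera in the world. Camera axes: x right, y up, looking along -z (the intrinsics and any distortion apply to the point x, -y, -z); pixel columns grow to the right and rows downward; lengths in m; the calibration is good to about 2 mm. A picture is of the moment at which its call begins. There is no depth.
- bot.sign_off(): hands the job in; it is judged then, once.
The state is a dict: "time": time; "qpos": joint angles; "joint_vel": joint speeds; "tau": joint torques, N m; "eef_pos": TCP position; "tcp_rot": TCP orientation; "wrist_force": force on the tool from outside, world axes, zero at the start; "moment": the same for the moment, N m; "finger_gap": finger opening in m; "gripper_force": force on a finger pad.
Only numpy, scipy, OpenCV 4.12 (cv2) and the standard library are available. Lean on these libraries where they do the work, as an engineer would, in place of code of your own. Each camera call takes 0.05 s, during which the arm holds its last target. There are 200 camera calls.

## Working session

There is one attempt and no reset: what is moved stays moved. The work goes in short steps, Python scripts to look and compute and a tool call to move; the robot and the scene stay as the last step left them, time stands still between calls to the robot, and variables do not carry over. Pictures are saved under pics/ and viewed, at most 12 in all, crops included, and the job is handed in when it is done.

Besides the shell and the picture viewer there is one more tool, called after "Request:" as name(argument=value, ...), one argument or row to a line, values as JSON. servo_tool: Moves the arm, as the interface text tells. Its arguments: {"type":"object","properties":{"dp":{"type":"array","items":{"type":"array","items":{"type":"number"}}},"twist":{"type":"array","items":{"type":"number"}},"grip":{"type":"array","items":{"type":"number"}},"squeeze":{"type":"number"}},"required":["dp","twist","grip"]}

```bash
mkdir -p pics; ls; cat > h.py <<'E'
import numpy as np, cv2
from cell import bot
from scipy.spatial.transform import Rotation as R
def cam(name,save=None):
    im=bot.get_image(name)
    if save: cv2.imwrite('pics/'+save,im['frame'][:,:,::-1])
    return im
def rot(im):
    r=np.array(im['rotation'],float)
    return r if r.shape==(3,3) else R.from_quat(r).as_matrix()
def ray(im,px,z):
    px=np.atleast_2d(px).astype(float)
    K=np.array(im['mtx']); d=np.linalg.inv(K)@np.c_[px,np.ones(len(px))].T
    d=rot(im)@(d*np.array([[1],[-1],[-1]]))
    o=np.array(im['xyz'])[:,None]
    return (o+d*(z-o[2])/d[2]).T
def proj(im,P):
    P=np.atleast_2d(P); c=rot(im).T@(P-np.array(im['xyz'])).T
    c=c*np.array([[1],[-1],[-1]]); p=np.array(im['mtx'])@c
    return (p[:2]/p[2]).T
E
python3 - <<'E'
from h import *
a=cam('scene','s1.png');b=cam('side','d1.png')
for i in(a,b):
    print({k:(np.round(v,3).tolist() if k!='frame' else 0) for k,v in i.items()})
s=bot.get_state();print({k:np.round(v,3).tolist() for k,v in s.items()})
print(R.from_quat(s['tcp_rot']).as_matrix().round(3))
cv2.imwrite('pics/c1.png',np.vstack([a['frame'],b['frame']])[:,:,::-1][:, :].copy() if 0 else cv2.resize(np.vstack([a['frame'],b['frame']]),(480,600))[:,:,::-1])
E
```

```text
pics
{'frame': 0, 'mtx': [[378.257, 0.0, 318.883], [0.0, 378.257, 197.328], [0.0, 0.0, 1.0]], 'xyz': [-0.033, -0.656, 0.504], 'rotation': [0.511, -0.155, -0.258, 0.805]}
{'frame': 0, 'mtx': [[402.385, 0.0, 320.362], [0.0, 402.385, 198.818], [0.0, 0.0, 1.0]], 'xyz': [-0.01, 0.386, 0.759], 'rotation': [-0.179, 0.302, 0.797, -0.492]}
{'time': 0.1, 'qpos': [-1.45, 0.246, 1.559, 0.0, 1.339, -0.174], 'joint_vel': [0.001, -0.001, -0.004, -0.001, -0.001, -0.001], 'tau': [0.001, -43.067, -32.713, -0.0, 0.003, -0.0], 'eef_pos': [0.189, -0.621, 0.247], 'tcp_rot': [0.989, 0.147, 0.0, -0.001], 'wrist_force': [0.332, -0.199, 0.353], 'moment': [-0.063, 0.059, -0.007], 'gripper_force': 0.0, 'finger_gap': 0.086}
[[ 0.957  0.291 -0.   ]
 [ 0.291 -0.957  0.002]
 [ 0.    -0.002 -1.   ]]
```

View pics/s1.png

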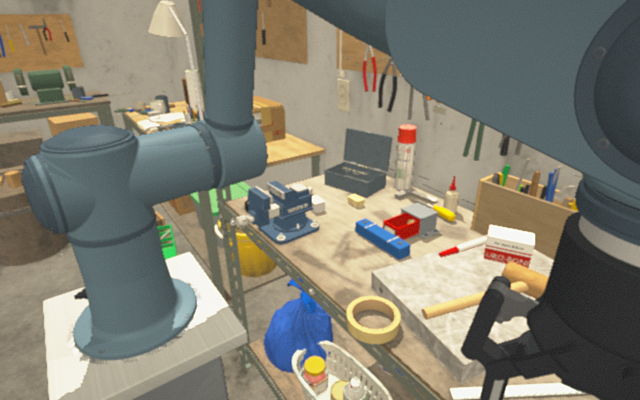

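View pics/d1.png

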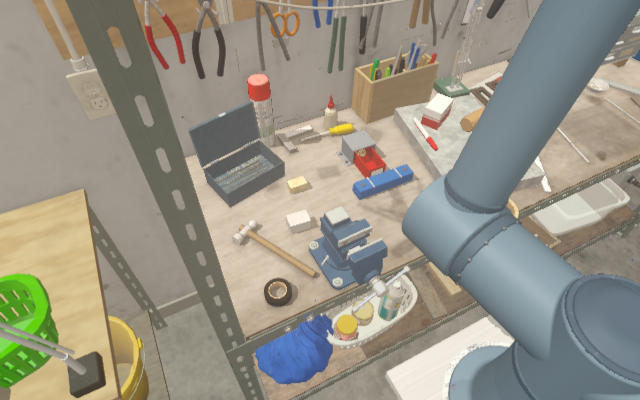

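The scene view shows the blue bar at about (382,239) with the red bin and hood behind it at (410,220). In the side view the bar is at (383,181), the bin at (368,160), and the vise lies nearer and to the left.

```bash
cat >> h.py <<'E'
def mask(im,kind,roi):
    hsv=cv2.cvtColor(im['frame'],cv2.COLOR_RGB2HSV); h,s,v=cv2.split(hsv)
    m=((h>100)&(h<122)&(s>140)&(v>60)) if kind=='blue' else (((h<6)|(h>172))&(s>150)&(v>60))
    o=np.zeros(m.shape,np.uint8); x0,y0,x1,y1=roi; o[y0:y1,x0:x1]=m[y0:y1,x0:x1]*255
    n,l,st,_=cv2.connectedComponentsWithStats(o)
    k=1+np.argmax(st[1:,4]); return (l==k).astype(np.uint8)
def hull(m,eps=2.0):
    c=max(cv2.findContours(m,cv2.RETR_EXTERNAL,cv2.CHAIN_APPROX_NONE)[0],key=cv2.contourArea)
    return cv2.approxPolyDP(cv2.convexHull(c),eps,True)[:,0]
E
python3 - <<'E'
from h import *
a=cam('scene');b=cam('side')
for im,roi in((a,(340,200,430,270)),(b,(340,155,430,205))):
    m=mask(im,'blue',roi);p=hull(m);print('blue',m.sum());
    for q,x,y in zip(p,ray(im,p,.03),ray(im,p,0)):print(q,x.round(3),y.round(3))
for im,roi in((a,(370,190,440,250)),(b,(335,135,400,185))):
    m=mask(im,'red',roi);p=hull(m);print('red',m.sum());
    for q,x,y in zip(p,ray(im,p,.04),ray(im,p,0)):print(q,x.round(3),y.round(3))
x=np.hstack([cv2.resize(a['frame'][185:275,330:450],(480,360),interpolation=2)  ,cv2.resize(b['frame'][125:210,325:425],(320,272),interpolation=2)[:, :] if 0 else cv2.resize(b['frame'][125:215,325:405+0],(320,360),interpolation=2)])
cv2.imwrite('pics/z.png',x[:,:,::-1])
E
```

```text
blue 797
[357 222] [ 0.53  -0.014  0.03 ] [0.565 0.027 0.   ]
[369 221] [ 0.558 -0.028  0.03 ] [0.595 0.012 0.   ]
[408 244] [ 0.556 -0.163  0.03 ] [ 0.594 -0.132  0.   ]
[408 253] [ 0.529 -0.189  0.03 ] [ 0.564 -0.159  0.   ]
[398 258] [ 0.497 -0.189  0.03 ] [ 0.531 -0.16   0.   ]
[358 232] [ 0.499 -0.053  0.03 ] [ 0.533 -0.015  0.   ]Traceback (most recent call last):
  File "<stdin>", line 4, in <module>
  File "h.py", line 26, in mask
    k=1+np.argmax(st[1:,4]); return (l==k).astype(np.uint8)
        ~~~~~~~~~^^^^^^^^^^
    return _wrapfunc(a, 'argmax', axis=axis, out=out, **kwds)
    return bound(*args, **kwds)
ValueError: attempt to get argmax of an empty sequence
```

```bash

python3 - <<'E'
from h import *
a=cam('scene');b=cam('side')
print(cv2.cvtColor(b['frame'][181:182,370:400:6],cv2.COLOR_RGB2HSV).tolist(),b['frame'][181,370:400:6].tolist())
import re
s=open('h.py').read().replace("(h>100)&(h<122)&(s>140)","(h>98)&(h<125)&(s>110)");open('h.py','w').write(s)
E
python3 - <<'E'
from h import *
a=cam('scene');b=cam('side')
for k,im,roi in(('blue',a,(340,200,430,270)),('blue',b,(340,155,430,205)),('red',a,(370,190,440,250)),('red',b,(335,135,400,185))):
  try:
    m=mask(im,k,roi);p=hull(m,1.6);print(k,m.sum());zt=.03 if k=='blue' else .04
    for q,x,y in zip(p,ray(im,p,zt),ray(im,p,0)):print(q,x.round(3),y.round(3))
  except Exception as e: print(e)
x=np.hstack([cv2.resize(a['frame'][185:275,330:450],(480,360),interpolation=2),cv2.resize(b['frame'][125:215,335:415],(320,360),interpolation=2)])
cv2.imwrite('pics/z.png',x[:,:,::-1])
E
```

```text
[[[18, 6, 215], [107, 124, 197], [107, 123, 197], [108, 119, 178], [111, 84, 124]]] [[215, 213, 210], [101, 143, 197], [102, 144, 197], [95, 129, 178], [83, 95, 124]]
blue 878
[357 222] [ 0.53  -0.014  0.03 ] [0.565 0.027 0.   ]
[365 219] [ 0.557 -0.014  0.03 ] [0.594 0.027 0.   ]
[408 244] [ 0.556 -0.163  0.03 ] [ 0.594 -0.132  0.   ]
[408 254] [ 0.526 -0.191  0.03 ] [ 0.561 -0.162  0.   ]
[398 258] [ 0.497 -0.189  0.03 ] [ 0.531 -0.16   0.   ]
[356 230] [ 0.501 -0.043  0.03 ] [ 0.535 -0.004  0.   ]
blue 258
[399 177] [ 0.529 -0.121  0.03 ] [ 0.551 -0.142  0.   ]
[375 186] [ 0.529 -0.05   0.03 ] [ 0.551 -0.068 -0.   ]
[369 178] [ 0.559 -0.051  0.03 ] [ 0.583 -0.069 -0.   ]
[391 170] [ 0.559 -0.116  0.03 ] [ 0.582 -0.137  0.   ]
red 570
[407 213] [ 0.654 -0.068  0.04 ] [ 0.713 -0.017  0.   ]
[419 220] [ 0.65  -0.112  0.04 ] [ 0.709 -0.065  0.   ]
[418 232] [ 0.602 -0.151  0.04 ] [ 0.657 -0.107  0.   ]
[402 238] [ 0.552 -0.147  0.04 ] [ 0.602 -0.104  0.   ]
[384 224] [ 0.565 -0.075  0.04 ] [ 0.616 -0.025  0.   ]
[384 220] [ 0.579 -0.06   0.04 ] [ 0.632 -0.009  0.   ]
red 433
[372 148] [ 0.643 -0.11   0.04 ] [ 0.68  -0.138 -0.   ]
[384 165] [ 0.574 -0.103  0.04 ] [ 0.607 -0.131  0.   ]
[368 176] [ 0.559 -0.046  0.04 ] [ 0.59 -0.07  0.  ]
[364 176] [ 0.563 -0.037  0.04 ] [ 0.595 -0.061  0.   ]
[355 164] [ 0.61  -0.039  0.04 ] [ 0.645 -0.062  0.   ]
[356 154] [ 0.642 -0.06   0.04 ] [ 0.678 -0.085  0.   ]
```

View pics/z.png

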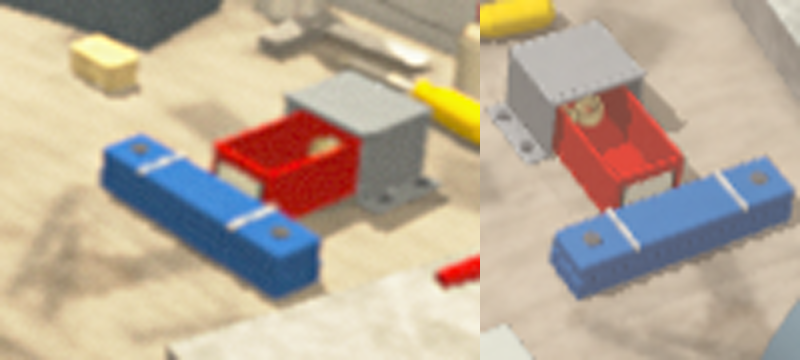

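The crop shows all four top corners of the bar and the two socket marks. Scene marks are at full-frame (364.8,222.3) and (400,243), side marks at (363,184.5) and (404.8,169.5). The rings sit at the rear of the bin.

```bash

python3 - <<'E'
from h import *
a=cam('scene');b=cam('side')
P={'a':[[365.5,218.5],[356,223.75],[410.25,245],[399.25,251],[364.75,222.25],[400,243]],'b':[[354.25,183.75],[359.75,192.5],[407,164.25],[413,170],[363,184.5],[404.75,169.5]]}
for k,im in(('a',a),('b',b)): print(ray(im,P[k],.03).round(4)[:,:2].tolist())
# plate: corner guess px in scene(373,278) ; hood corners
print('plate',ray(a,[[373,278],[373,285]],.03).round(3),ray(b,[[394,108]],.03).round(3))
# hood top: scene crop (287,98),(345,72),(430,107),(360,138)
q=np.array([[287,98],[345,72],[430,107],[360,138]])/4+[330,185]
print('hood a',ray(a,q,.051).round(4)[:,:2].tolist())
q=np.array([[508,65],[590,22],[645,75],[556,130]])/4+[335-120,125]
print('hood b',ray(b,q,.051).round(4)[:,:2].tolist())
# bin front top corners
q=np.array([[215,147],[293,185],[362,140]])/4+[330,185];print('bin a',ray(a,q,.04).round(4)[:,:2].tolist())
q=np.array([[620,187],[685,150],[552,125]])/4+[335-120,125];print('bin b',ray(b,q,.04).round(4)[:,:2].tolist())
E
```

```text
[[0.5595, -0.0126], [0.5216, -0.0192], [0.5574, -0.1691], [0.5191, -0.1717], [0.5446, -0.0265], [0.5447, -0.1492]]
[[0.5586, -0.0073], [0.5272, -0.0046], [0.558, -0.1657], [0.5336, -0.1673], [0.5467, -0.0255], [0.5445, -0.1493]]
plate [[ 0.406 -0.209  0.03 ]
 [ 0.391 -0.226  0.03 ]] [[ 0.776 -0.271  0.03 ]]
hood a [[0.6411, -0.0603], [0.7001, -0.0567], [0.7048, -0.1236], [0.6374, -0.1249]]
hood b [[0.6914, -0.0447], [0.7058, -0.1169], [0.6425, -0.1216], [0.6225, -0.0417]]
bin a [[0.5723, -0.0661], [0.577, -0.1277], [0.6527, -0.1145]]
bin b [[0.5691, -0.0584], [0.5793, -0.1137], [0.6376, -0.0484]]
```

Request:
servo_tool(
  dp=[
    [4.6, -3.8, 0],
    [9.2, -7.6, 0],
    [13.9, -11.4, 0],
    [18.5, -15.1, 0],
    [23.1, -18.9, 0],
    [27.8, -22.7, 0],
    [32.4, -26.5, 0],
    [37, -30.3, 0],
    [41.6, -34, 0],
    [46.3, -37.8, 0],
    [50.9, -41.6, 0],
    [55.5, -45.4, 0],
  ],
  twist=[-6, -12, -18, -24, -30, -36, -42, -48, -54, -60, -66, -73],
  grip=[0, 0, 0, 0, 0, 0, 0, 0, 0, 0, 0, 0],
)

```text
time: 2.0
eef_pos: [0.589, -0.0245, 0.2486]
tcp_rot: [0.706, 0.708, 0.0, 0.0]
wrist_force: [-0.9, -0.6, 0.6]
finger_gap: 0.0001
gripper_force: 0.0
```

```bash

python3 - <<'E'
from h import *
a=cam('wrist','w1.png')
print(np.round(a['xyz'],3),a['mtx'],rot(a).round(2))
m=mask(a,'blue',(0,0,640,400));p=hull(m,3);print(m.sum())
for q,x in zip(p,ray(a,p,.03)):print(q,x.round(4))
m=mask(a,'red',(0,0,640,400));p=hull(m,3);print(m.sum())
for q,x in zip(p,ray(a,p,.04)):print(q,x.round(4))
E
```

```text
[0.588 0.058 0.374] [[314.15530132   0.         317.46612255]
 [  0.         314.15530132 195.87147873]
 [  0.           0.           1.        ]] [[ 1.   -0.   -0.  ]
 [ 0.    0.95  0.32]
 [-0.   -0.32  0.95]]
1447
[296 241] [ 0.5621 -0.1163  0.03  ]
[273 240] [ 0.5342 -0.115   0.03  ]
[271 188] [ 0.5348 -0.0489  0.03  ]
[297 186] [ 0.5647 -0.0465  0.03  ]
2794
[370 192] [ 0.6469 -0.0503  0.04  ]
[365 235] [ 0.6439 -0.1033  0.04  ]
[309 235] [ 0.5783 -0.1034  0.04  ]
[312 189] [ 0.582  -0.0469  0.04  ]
[364 187] [ 0.6399 -0.0445  0.04  ]
```

View pics/w1.png

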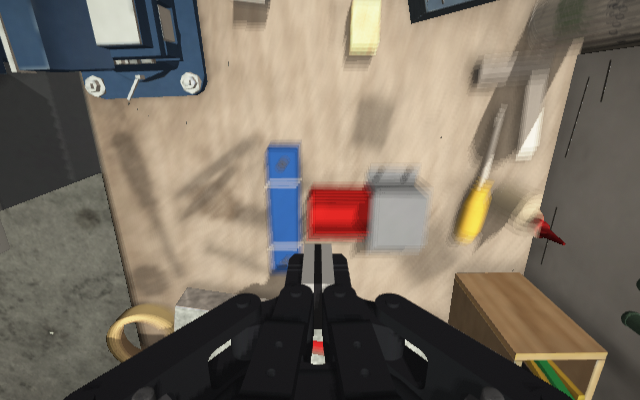

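The wrist view (slightly blurred) shows the bar upright in the image at columns 268–301, left end at row 145, left socket at (283,164). The bin is at (340,212), the hood at (397,210), with free table to the right of the bar's left end.

```bash

cat > wl.py <<'E'
from h import *
import sys
a=cam('wrist',sys.argv[1])
print(bot.get_state()['eef_pos'].__repr__())
hsv=cv2.cvtColor(a['frame'],cv2.COLOR_RGB2HSV);h,s,v=cv2.split(hsv)
m=((h>98)&(h<125)&(s>110)&(v>60)).astype(np.uint8)*255
m=cv2.morphologyEx(m,cv2.MORPH_CLOSE,np.ones((9,9)))
for c in cv2.findContours(m,0,2)[0]:
    if cv2.contourArea(c)<600: continue
    p=cv2.approxPolyDP(cv2.convexHull(c),3,True)[:,0]
    w=ray(a,p,.03)
    if w[:,0].min()<.35 or abs(w[:,1]).max()>.3: continue
    for q,x in zip(p,w):print('bar',q,x.round(4))
m=mask(a,'red',(0,0,640,400));p=hull(m,3)
for q,x in zip(p,ray(a,p,.04)):print('red',q,x.round(4))
E
python3 wl.py w2.png
```

```text
array([ 0.5897719 , -0.02192921,  0.24838648])
bar [293 154] [ 0.5636 -0.0035  0.03  ]
bar [293 251] [ 0.5617 -0.1238  0.03  ]
bar [285 280] [ 0.5509 -0.1651  0.03  ]
bar [266 279] [ 0.5268 -0.1639  0.03  ]
bar [261 160] [ 0.5279 -0.0106  0.03  ]
bar [265 153] [ 0.5327 -0.0027  0.03  ]
bar [172   0] [0.4504 0.144  0.03  ]
bar [190   0] [0.4676 0.1442 0.03  ]
bar [202  77] [0.4716 0.0754 0.03  ]
bar [200  92] [0.468  0.0608 0.03  ]
bar [175  91] [0.4421 0.0615 0.03  ]
bar [167  14] [0.4439 0.1322 0.03  ]
bar [149   0] [0.4284 0.1438 0.03  ]
bar [165  53] [0.437  0.0976 0.03  ]
bar [163  66] [0.4332 0.0855 0.03  ]
bar [111  62] [0.3813 0.0887 0.03  ]
bar [110  56] [0.3814 0.0943 0.03  ]
bar [143   0] [0.4227 0.1438 0.03  ]
red [304 196] [ 0.5759 -0.0491  0.04  ]
red [361 196] [ 0.6399 -0.0485  0.04  ]
red [364 203] [ 0.6438 -0.0569  0.04  ]
red [360 247] [ 0.6421 -0.1124  0.04  ]
red [303 245] [ 0.5745 -0.1103  0.04  ]
```

Request:
servo_tool(
  dp=[
    [0, 0, 4],
    [0, 0, 9],
    [0, 0, 14],
    [0, 0, 18],
    [0, 0, 20.5],
    [0, 0, 22],
    [0, 0, 22],
    [0, 0, 22],
  ],
  twist=[0, 0, 0, 0, 0, 0, 0, 0],
  grip=[0, 0, 0, 0, 0, 0, 0, 0],
)

```text
time: 3.1
eef_pos: [0.589, -0.0267, 0.0297]
tcp_rot: [0.708, 0.706, 0.001, 0.001]
wrist_force: [0.4, -0.3, -0.2]
finger_gap: 0.0001
gripper_force: 0.0
```

Request:
servo_tool(
  dp=[
    [0, -0.4, 0],
    [0, -0.8, 0],
    [0, -1.0, 0],
    [0, -1.0, 0],
  ],
  twist=[0, 0, 0, 0],
  grip=[0, 0, 0, 0],
)

```text
time: 3.6
eef_pos: [0.578, -0.0263, 0.0285]
tcp_rot: [0.708, 0.706, 0.0, 0.0]
wrist_force: [0.3, -0.2, 0.0]
finger_gap: -0.0002
gripper_force: 0.0
```

Request:
servo_tool(
  dp=[
    [0, -0.1, 0],
    [0, -0.2, 0],
    [0, -0.3, 0],
    [0, -0.3, 0],
  ],
  twist=[0, 0, 0, 0],
  grip=[0, 0, 0, 0],
)

```text
time: 4.1
eef_pos: [0.5756, -0.0262, 0.0286]
tcp_rot: [0.708, 0.706, 0.001, 0.0]
wrist_force: [3.8, 1.5, 0.9]
finger_gap: -0.0002
gripper_force: 1.7
```

Request:
servo_tool(
  dp=[
    [0, -0.1, 0],
    [0, -0.2, 0],
    [0, -0.2, 0],
  ],
  twist=[0, 0, 0],
  grip=[0, 0, 0],
)

```text
time: 4.47
eef_pos: [0.574, -0.0265, 0.0291]
tcp_rot: [0.708, 0.707, 0.001, 0.001]
wrist_force: [3.8, 0.6, 3.9]
finger_gap: -0.0002
gripper_force: 2.0
```

Request:
servo_tool(
  dp=[
    [0, -0.1, 0],
    [0, -0.1, 0],
  ],
  twist=[0, 0],
  grip=[0, 0],
)

```text
time: 4.72
eef_pos: [0.5731, -0.0265, 0.0292]
tcp_rot: [0.708, 0.706, 0.001, 0.001]
wrist_force: [4.3, 0.9, 4.2]
finger_gap: 0.0002
gripper_force: 2.4
```

Request:
servo_tool(
  dp=[
    [0, -0.1, 0],
    [0, -0.2, 0],
    [0, -0.2, 0],
  ],
  twist=[0, 0, 0],
  grip=[0, 0, 0],
)

```text
time: 5.1
eef_pos: [0.5712, -0.0265, 0.0293]
tcp_rot: [0.708, 0.706, 0.001, 0.001]
wrist_force: [4.8, 2.5, 4.3]
finger_gap: -0.0
gripper_force: 2.5
```

Request:
servo_tool(
  dp=[
    [0, -0.1, 0],
    [0, -0.1, 0],
  ],
  twist=[0, 0],
  grip=[0, 0],
)

```text
time: 5.35
eef_pos: [0.5702, -0.0265, 0.0293]
tcp_rot: [0.708, 0.706, 0.001, 0.001]
wrist_force: [4.9, 0.6, 3.8]
finger_gap: -0.0003
gripper_force: 2.5
```

The left end gives freely (over 5 mm at about 4 N), so the dowel is under the right socket. I'll work out the arc rows next.

```bash
python3 - <<'E'
import numpy as np
e,d=.0315,.1205
def f(p,a): # delta in tool frame at bar angle a; p bar angle (deg); returns cm
    g=lambda t:np.array([e*np.cos(t)-d*np.sin(t),e*np.sin(t)+d*np.cos(t)])
    w=g(np.radians(p))-g(np.radians(a)); r=np.radians(a)
    ex=np.array([-np.sin(r),np.cos(r)]) # tool x
    ey=np.array([np.cos(r),np.sin(r)])
    return (100*np.array([w@ex,w@ey])).round(2)
for a,l in((2.7,np.arange(6.7,51,4)),(0,np.arange(4,49,4))):
    print(a,[[*f(p,a),0] for p in l],[-round(p-a,1) for p in l])
E
```

```text
2.7 [[np.float64(0.19), np.float64(-0.85), 0], [np.float64(0.32), np.float64(-1.71), 0], [np.float64(0.39), np.float64(-2.57), 0], [np.float64(0.4), np.float64(-3.44), 0], [np.float64(0.35), np.float64(-4.31), 0], [np.float64(0.24), np.float64(-5.17), 0], [np.float64(0.07), np.float64(-6.03), 0], [np.float64(-0.16), np.float64(-6.86), 0], [np.float64(-0.45), np.float64(-7.68), 0], [np.float64(-0.79), np.float64(-8.48), 0], [np.float64(-1.19), np.float64(-9.25), 0], [np.float64(-1.65), np.float64(-10.0), 0]] [np.float64(-4.0), np.float64(-8.0), np.float64(-12.0), np.float64(-16.0), np.float64(-20.0), np.float64(-24.0), np.float64(-28.0), np.float64(-32.0), np.float64(-36.0), np.float64(-40.0), np.float64(-44.0), np.float64(-48.0)]
0 [[np.float64(0.19), np.float64(-0.85), 0], [np.float64(0.32), np.float64(-1.71), 0], [np.float64(0.39), np.float64(-2.57), 0], [np.float64(0.4), np.float64(-3.44), 0], [np.float64(0.35), np.float64(-4.31), 0], [np.float64(0.24), np.float64(-5.17), 0], [np.float64(0.07), np.float64(-6.03), 0], [np.float64(-0.16), np.float64(-6.86), 0], [np.float64(-0.45), np.float64(-7.68), 0], [np.float64(-0.79), np.float64(-8.48), 0], [np.float64(-1.19), np.float64(-9.25), 0], [np.float64(-1.65), np.float64(-10.0), 0]] [np.int64(-4), np.int64(-8), np.int64(-12), np.int64(-16), np.int64(-20), np.int64(-24), np.int64(-28), np.int64(-32), np.int64(-36), np.int64(-40), np.int64(-44), np.int64(-48)]
```

Request:
servo_tool(
  dp=[
    [0.1, -0.4, 0],
    [0.2, -0.85, 0],
    [0.32, -1.7, 0],
    [0.4, -2.6, 0],
    [0.4, -3.4, 0],
    [0.35, -4.3, 0],
    [0.25, -5.2, 0],
    [0.25, -5.2, 0],
  ],
  twist=[-2, -4, -8, -12, -16, -20, -24, -24],
  grip=[0, 0, 0, 0, 0, 0, 0, 0],
)

```text
time: 6.35
eef_pos: [0.5153, -0.0235, 0.0275]
tcp_rot: [0.546, 0.838, -0.001, -0.002]
wrist_force: [0.0, -0.5, 0.1]
finger_gap: 0.0001
gripper_force: 0.1
```

```bash
python3 wl.py w3.png
```

```text
array([ 0.51535527, -0.02346293,  0.02741512])
bar [287 221] [ 0.4906 -0.0014  0.03  ]
bar [290 252] [ 0.4974 -0.0146  0.03  ]
bar [278 295] [ 0.5008 -0.0376  0.03  ]
bar [262 301] [ 0.4952 -0.0437  0.03  ]
bar [216 306] [ 0.4764 -0.0551  0.03  ]
bar [205 253] [ 0.4633 -0.0303  0.03  ]
bar [220 226] [ 0.4653 -0.0152  0.03  ]
bar [310   0] [0.4671 0.0777 0.03  ]
bar [301  27] [0.4675 0.0689 0.03  ]
bar [276  55] [0.4628 0.057  0.03  ]
bar [274   0] [0.4558 0.0727 0.03  ]
bar [211  17] [0.4377 0.0591 0.03  ]
bar [228   0] [0.4414 0.0664 0.03  ]
bar [241   0] [0.4455 0.0682 0.03  ]
bar [274  56] [0.4622 0.0564 0.03  ]
bar [254  58] [0.4559 0.0528 0.03  ]
bar [210  36] [0.4392 0.0533 0.03  ]
red [405 343] [ 0.5609 -0.0308  0.04  ]
red [419 349] [ 0.5683 -0.0312  0.04  ]
red [426 360] [ 0.5744 -0.0355  0.04  ]
```

View pics/w3.png

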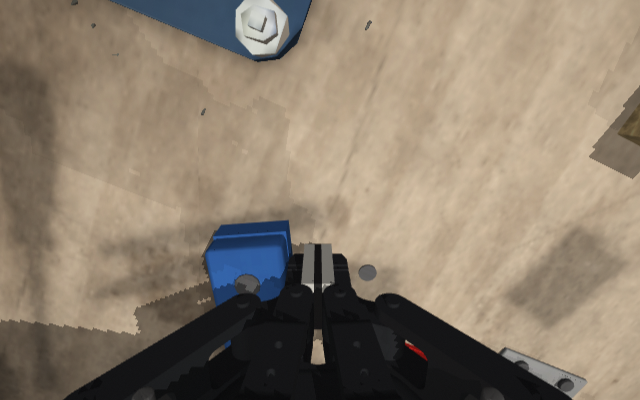

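The wrist view shows the bar's left end at (248,255), turned with the tool. There is also a grey disc on the worktop at (368,272), about where the left socket was. I need to know if it is flat or a dowel, and where the bar really stands.

```bash
python3 - <<'E'
from h import *
w=cam('wrist'); print('disc',[ray(w,[[368,272]],z).round(4)[0].tolist() for z in(0,.01)])
a=cam('scene','s2.png');b=cam('side','d2.png')
A=a['frame'][195:285,320:440];B=b['frame'][135:225,335:455]
x=np.vstack([cv2.resize(A,None,fx=6.6,fy=3.3*2,interpolation=2)[:300*2][:],])if 0 else np.hstack([cv2.resize(A,(400,300),interpolation=2),cv2.resize(B,(400,300),interpolation=2)])
cv2.imwrite('pics/z2.png',x[:,:,::-1])
E
```

```text
disc [[0.5459, -0.0247, 0.0], [0.5417, -0.0197, 0.01]]
```

View pics/z2.png

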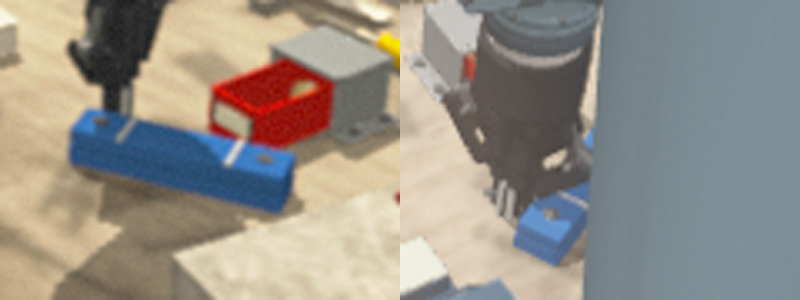

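The right socket has not moved (scene (399.5,242.4) against (400,243)), so the bar really turns about the right end and the disc is a flat mark at worktop height. I'll continue the swing.

Request:
servo_tool(
  dp=[
    [0.1, -0.4, 0],
    [0.2, -0.85, 0],
    [0.32, -1.7, 0],
    [0.4, -2.6, 0],
    [0.4, -3.4, 0],
    [0.35, -4.3, 0],
    [0.25, -5.2, 0],
    [0.07, -6.0, 0],
    [-0.16, -6.85, 0],
    [-0.45, -7.7, 0],
    [-0.45, -7.7, 0],
  ],
  twist=[-2, -4, -8, -12, -16, -20, -24, -28, -32, -36, -36],
  grip=[0, 0, 0, 0, 0, 0, 0, 0, 0, 0, 0],
)

```text
time: 7.92
eef_pos: [0.4479, -0.059, 0.028]
tcp_rot: [0.261, 0.965, 0.0, -0.001]
wrist_force: [0.1, 0.3, 0.5]
finger_gap: 0.0002
gripper_force: 0.0
```

Request:
servo_tool(
  dp=[
    [0.1, -0.4, 0],
    [0.2, -0.85, 0],
    [0.32, -1.7, 0],
    [0.4, -2.6, 0],
    [0.4, -3.4, 0],
    [0.4, -3.4, 0],
  ],
  twist=[-2, -4, -8, -12, -16, -16],
  grip=[0, 0, 0, 0, 0, 0],
)

```text
time: 8.68
eef_pos: [0.4277, -0.0863, 0.0281]
tcp_rot: [0.124, 0.992, 0.0, -0.0]
wrist_force: [0.1, -0.6, -0.1]
finger_gap: 0.0001
gripper_force: 0.0
```

```bash
python3 - <<'E'
from h import *
a=cam('scene','s3.png');b=cam('side','d3.png')
A=a['frame'][195:285,320:440];B=b['frame'][135:225,335:455]
x=np.hstack([cv2.resize(A,(400,300),interpolation=2),cv2.resize(B,(400,300),interpolation=2)])
cv2.imwrite('pics/z3.png',x[:,:,::-1])
m=mask(a,'blue',(320,195,440,285));p=hull(m,1.6)
for q,x in zip(p,ray(a,p,.03)):print(q,x.round(3))
E
```

```text
[407 244] [ 0.555 -0.162  0.03 ]
[406 256] [ 0.517 -0.194  0.03 ]
[346 270] [ 0.379 -0.156  0.03 ]
[341 263] [ 0.386 -0.131  0.03 ]
[341 254] [ 0.407 -0.104  0.03 ]
[344 251] [ 0.42  -0.098  0.03 ]
[402 240] [ 0.558 -0.143  0.03 ]
```

View pics/z3.png

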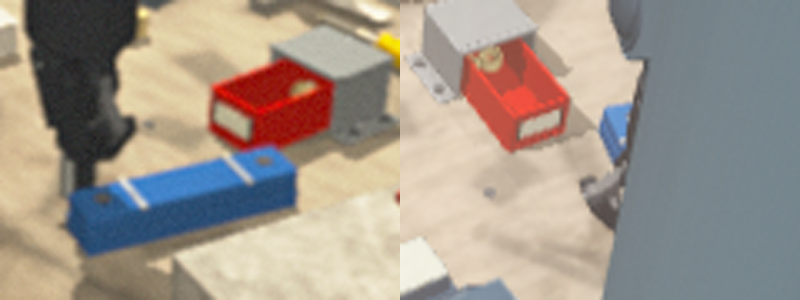

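The scene crop shows the right socket still at its place and the bar swung about 72–76°. It needs about 14° more.

Request:
servo_tool(
  dp=[
    [0.1, -0.4, 0],
    [0.2, -0.85, 0],
    [0.32, -1.7, 0],
    [0.4, -2.5, 0],
    [0.4, -3.0, 0],
    [0.4, -3.0, 0],
  ],
  twist=[-2, -4, -8, -12, -14, -14],
  grip=[0, 0, 0, 0, 0, 0],
)

```text
time: 9.52
eef_pos: [0.4165, -0.1142, 0.0281]
tcp_rot: [0.002, 1.0, 0.0, -0.0]
wrist_force: [0.3, 0.2, -0.5]
finger_gap: 0.0004
gripper_force: 0.2
```

```bash
python3 - <<'E'
from h import *
a=cam('scene','s4.png')
m=mask(a,'blue',(320,195,440,285));p=hull(m,1.6)
for q,x in zip(p,ray(a,p,.03)):print(q,x.round(3))
A=a['frame'][195:285,320:440]
cv2.imwrite('pics/z4.png',cv2.resize(A,(800,600),interpolation=2)[:,:,::-1])
print(bot.get_state()['eef_pos'],bot.get_state()['qpos'])
E
```

```text
[408 244] [ 0.556 -0.163  0.03 ]
[406 255] [ 0.519 -0.192  0.03 ]
[356 278] [ 0.378 -0.189  0.03 ]
[346 269] [ 0.381 -0.154  0.03 ]
[348 259] [ 0.407 -0.128  0.03 ]
[397 239] [ 0.552 -0.133  0.03 ]
[ 0.41662146 -0.11422418  0.02812423] [-5.31214634e-01  8.36868722e-02  2.21149300e+00 -1.72838249e-04
  8.46956658e-01 -2.09883891e+00]
```

View pics/z4.png

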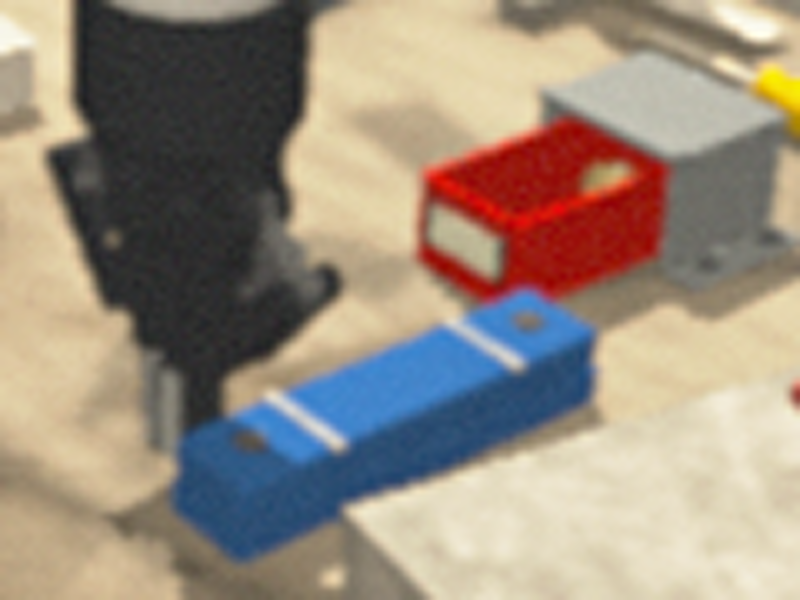

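The crop shows the bar about 2° short of square, pivot end unmoved, its inner edge at y≈-0.13, and the bin's way out free. I'll back the finger off, lift it and turn it towards the bin.

Request:
servo_tool(
  dp=[
    [0, 0.5, 0],
    [0, 1, 0],
    [0, 1, -3],
    [0, 1.5, -8],
    [0, 2, -13],
    [-2, 2.9, -17],
    [-5, 2.9, -17],
    [-8, 2.9, -17],
    [-10.3, 2.9, -17],
    [-10.3, 2.9, -17],
    [-10.3, 2.9, -17],
    [-10.3, 2.9, -17],
  ],
  twist=[0, 0, 0, 10, 20, 30, 40, 50, 60, 70, 80, 90],
  grip=[0, 0, 0, 0, 0, 0, 0, 0, 0, 0, 0, 0],
)

```text
time: 11.08
eef_pos: [0.5197, -0.0851, 0.198]
tcp_rot: [0.71, 0.704, -0.0, -0.0]
wrist_force: [-0.2, 0.3, 0.4]
finger_gap: -0.0001
gripper_force: 0.0
```

Request:
servo_tool(
  dp=[
    [0, 0, 0],
    [0, 0, 0],
    [0, 0, 0],
  ],
  twist=[0, 0, 0],
  grip=[0, 0, 0],
)

```text
time: 11.45
eef_pos: [0.5197, -0.0856, 0.1983]
tcp_rot: [0.707, 0.707, -0.0, -0.0]
wrist_force: [0.8, -0.1, 1.4]
finger_gap: -0.0
gripper_force: 0.0
```

```bash
python3 wl.py w5.png
```

```text
array([ 0.51976342, -0.08562581,  0.19829538])
bar [203 220] [ 0.4026 -0.128   0.03  ]
bar [210 210] [ 0.4109 -0.1171  0.03  ]
bar [355 213] [ 0.5564 -0.1205  0.03  ]
bar [356 246] [ 0.5588 -0.1576  0.03  ]
bar [355 251] [ 0.558  -0.1635  0.03  ]
bar [206 249] [ 0.4018 -0.1609  0.03  ]
red [372 149] [ 0.5683 -0.0541  0.04  ]
red [457 152] [ 0.6458 -0.0569  0.04  ]
red [449 208] [ 0.6457 -0.1114  0.04  ]
red [375 207] [ 0.5742 -0.1103  0.04  ]
red [369 195] [ 0.5678 -0.0981  0.04  ]
```

View pics/w5.png

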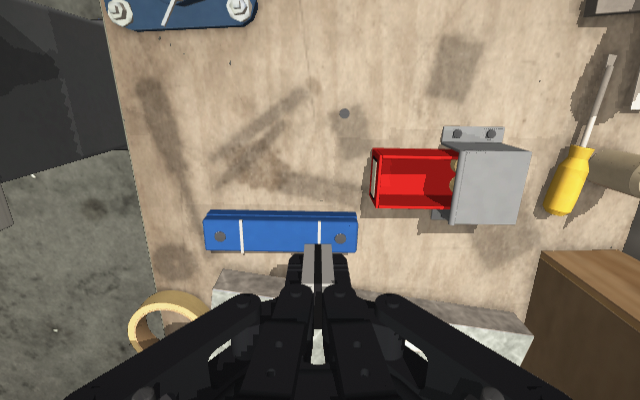

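The wrist view shows the bar square and away (rows 220–250). The bin is at columns 372–455, rows 150–207, and both rings are at its rear near (452,175). The finger goes into the bin behind its front wall.

Request:
servo_tool(
  dp=[
    [0.1, 3, 0],
    [0.25, 6, 0],
    [0.25, 8.4, 2],
    [0.25, 8.4, 6],
    [0.25, 8.4, 8],
    [0.25, 8.4, 8],
  ],
  twist=[0, 0, 0, 0, 0, 0],
  grip=[0, 0, 0, 0, 0, 0],
)

```text
time: 12.25
eef_pos: [0.6025, -0.083, 0.1166]
tcp_rot: [0.708, 0.706, -0.001, -0.002]
wrist_force: [0.8, 0.7, 0.0]
finger_gap: -0.0002
gripper_force: 0.0
```

Request:
servo_tool(
  dp=[
    [0, 0, 2.5],
    [0, 0, 5],
    [0, 0, 7],
    [0, 0, 8.9],
    [0, 0, 8.9],
    [0, 0, 8.9],
  ],
  twist=[0, 0, 0, 0, 0, 0],
  grip=[0, 0, 0, 0, 0, 0],
)

```text
time: 13.0
eef_pos: [0.6044, -0.0835, 0.03]
tcp_rot: [0.708, 0.706, 0.0, 0.001]
wrist_force: [-0.3, 0.1, 0.6]
finger_gap: -0.0001
gripper_force: 0.0
```

Request:
servo_tool(
  dp=[
    [0, -0.4, 0],
    [0, -0.8, 0],
    [0, -1.2, 0],
    [0, -1.6, 0],
    [0, -1.6, 0],
  ],
  twist=[0, 0, 0, 0, 0],
  grip=[0, 0, 0, 0, 0],
)

```text
time: 13.62
eef_pos: [0.5876, -0.0834, 0.0295]
tcp_rot: [0.708, 0.706, 0.0, 0.0]
wrist_force: [0.4, 0.1, 0.1]
finger_gap: -0.0003
gripper_force: 0.2
```

Request:
servo_tool(
  dp=[
    [0, -0.3, 0],
    [0, -0.7, 0],
    [0, -1.2, 0],
    [0, -1.7, 0],
    [0, -2.2, 0],
    [0, -2.7, 0],
    [0, -3.2, 0],
    [0, -3.7, 0],
    [0, -4.0, 0],
    [0, -4.2, 0],
    [0, -4.2, 0],
  ],
  twist=[0, 0, 0, 0, 0, 0, 0, 0, 0, 0, 0],
  grip=[0, 0, 0, 0, 0, 0, 0, 0, 0, 0, 0],
)

```text
time: 15.0
eef_pos: [0.5457, -0.0833, 0.0293]
tcp_rot: [0.708, 0.706, -0.0, -0.0]
wrist_force: [2.6, -0.6, 1.6]
finger_gap: 0.0002
gripper_force: 1.2
```

```bash
python3 - <<'E'
from h import *
a=cam('scene','s6.png');b=cam('side','d6.png')
A=a['frame'][185:275,350:470];B=b['frame'][115:205,315:435]
x=np.hstack([cv2.resize(A,(400,300),interpolation=2),cv2.resize(B,(400,300),interpolation=2)])
cv2.imwrite('pics/z6.png',x[:,:,::-1])
for im,r in((a,(350,185,470,285)),(b,(315,115,435,215))):
  p=hull(mask(im,'red',r),1.5);print(np.c_[p,ray(im,p,.04).round(3)[:,:2]])
E
```

```text
[[ 4.16e+02  2.20e+02  6.44e-01 -1.08e-01]
 [ 4.15e+02  2.33e+02  5.93e-01 -1.50e-01]
 [ 4.10e+02  2.36e+02  5.74e-01 -1.52e-01]
 [ 3.80e+02  2.45e+02  4.90e-01 -1.39e-01]
 [ 3.69e+02  2.39e+02  4.88e-01 -1.05e-01]
 [ 3.70e+02  2.26e+02  5.30e-01 -6.20e-02]
 [ 4.00e+02  2.14e+02  6.35e-01 -6.10e-02]]
[[ 3.56e+02  1.53e+02  6.45e-01 -6.20e-02]
 [ 3.69e+02  1.49e+02  6.43e-01 -1.01e-01]
 [ 3.85e+02  1.79e+02  5.31e-01 -7.90e-02]
 [ 3.82e+02  1.90e+02  5.03e-01 -5.20e-02]
 [ 3.76e+02  1.91e+02  5.07e-01 -3.70e-02]
 [ 3.55e+02  1.65e+02  6.07e-01 -3.70e-02]]
```

View pics/z6.png

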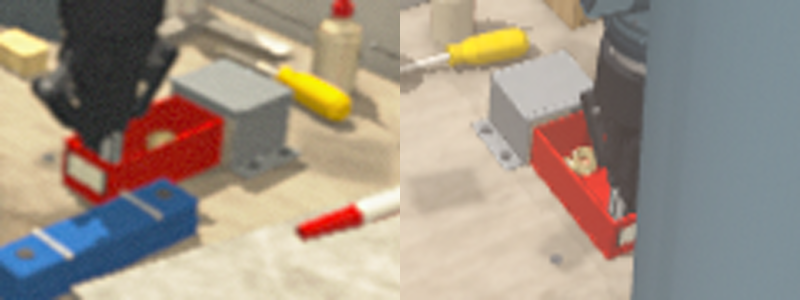

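The bin has come almost to the mouth (rear rim near x≈0.646), rings inside and bar still aside. Another 11 mm clears it, then I back off and lift.

Request:
servo_tool(
  dp=[
    [0, -0.3, 0],
    [0, -0.7, 0],
    [0, -1.0, 0],
    [0, -1.1, 0],
    [0, -1.1, 0],
    [0, -0.7, 0],
    [0, -0.4, 0],
    [0, -0.4, 0],
  ],
  twist=[0, 0, 0, 0, 0, 0, 0, 0],
  grip=[0, 0, 0, 0, 0, 0, 0, 0],
)

```text
time: 16.1
eef_pos: [0.5416, -0.0831, 0.029]
tcp_rot: [0.708, 0.706, -0.0, -0.0]
wrist_force: [-0.2, -0.3, -0.3]
finger_gap: -0.0002
gripper_force: 0.0
```

Request:
servo_tool(
  dp=[
    [0, 0, -3],
    [0, 0, -7],
    [0, 0, -12],
    [0, 0, -17],
    [0, -3, -20],
    [0, -6, -20],
    [0, -6, -20],
    [0, -6, -20],
    [0, -6, -20],
  ],
  twist=[0, 0, 0, 0, 0, 0, 0, 0, 0],
  grip=[0, 0, 0, 0, 0, 0, 0, 0, 0],
)

```text
time: 17.23
eef_pos: [0.4822, -0.0831, 0.229]
tcp_rot: [0.708, 0.706, -0.0, -0.0]
wrist_force: [0.2, -0.4, -0.7]
finger_gap: 0.0001
gripper_force: 0.0
```

```bash
python3 wl.py w7.png
```

```text
array([ 0.48217091, -0.08311662,  0.22892159])
bar [246 212] [ 0.4016 -0.1289  0.03  ]
bar [250 203] [ 0.4068 -0.1183  0.03  ]
bar [383 205] [ 0.5531 -0.121   0.03  ]
bar [387 214] [ 0.5582 -0.1316  0.03  ]
bar [385 239] [ 0.558  -0.1624  0.03  ]
bar [248 238] [ 0.4014 -0.1608  0.03  ]
red [469 152] [ 0.6339 -0.0604  0.04  ]
red [461 199] [ 0.633  -0.1106  0.04  ]
red [351 198] [ 0.5165 -0.1093  0.04  ]
red [349 146] [ 0.5127 -0.0541  0.04  ]
red [453 145] [ 0.6168 -0.0533  0.04  ]
```

View pics/w7.png

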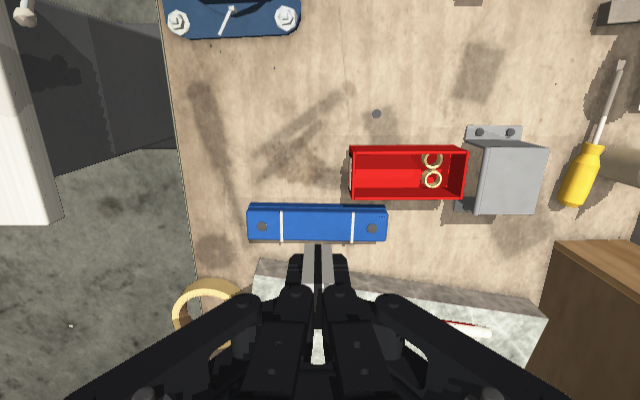

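The bin stands upright with its rear rim at x≈0.634, clear of the hood mouth at about 0.643. Both rings are inside at (431,160) and (431,180), and the bar is square at the side. The robot touches nothing.

```bash
python3 -c "
from cell import bot
print(bot.sign_off())"
```

```text
the job is handed in; nothing more can be done
None
```

The job is handed in: the dowel was under the right end, so I swung the bar's left end out to about square, and then slid the bin straight out to about 9 mm clear of the hood, upright with both rings in it.

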